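# Pin an air cylinder's rod fork to its bell-crank and slide the keeper shut

### The job

Couple the air cylinder to the bell-crank of the ejector drive: stand the long headed pin in the hole of the rod fork, where the lug of the sprung crank still blocks it, then gently push the crank's upright post away from its stop screw until the lug's hole comes under the pin and the pin drops in. Push the pin fully home, head flat on the fork, and slide the keeper plate shut over it. Do not force any part of the drive, and leave the short pin in its hole and the tools and spare roller where they lie.

Things in the scene. Friction and masses are not known exactly. Their poses are not given: they have to be found in the camera images.
- drive: Ejector drive bolted to the bench: steel plate 94 x 214 x 12 mm (x -30..64, y -118..96) carrying a square air cylinder along y (y -113..-59, x -21..21, top z 61), rod fork and bell-crank. Origin at bench level under the fork hole's middle position; z up, -y points from the fork to the cylinder. The stop screw's block stands at x 6..18, y 34..50, top z 48.
- fork_hole (a point): Centre of the fork's vertical 13.2 mm hole at its upper face, 60 mm above the bench; axes as the drive's. Fork: x -16..16, y -42..16 from here; the slot with the crank's lug begins 14 mm below, the underside is 40 mm below. A spring ball 33 mm below grips the pin: the last 12 mm need a push of some 10 N. Keeper seat from y -19 on toward -y, 10 mm high. The rod's stroke differs each time.
- crank_pivot (a point): Crank's vertical pivot, 40 mm above the bench. The lug arm, 45 mm toward -x, ends in a lug (28 x 34 x 12 mm, 13.2 mm hole) hidden in the fork's slot; the post arm reaches 75 mm toward +y. A clamp joins them at a setting that differs each time, so the post does not tell where the hole is: with the crank sprung (3 N) on its stop screw it lies 4 to 12 mm off the fork's hole, toward -y.
- post_top (a point): Top centre of the crank's upright roller post, 99 mm above the bench: a grey cylinder, 16 mm diameter, side free from 46 to 96 mm above the bench. Pushed toward +x it moves the lug's hole toward +y, 0.6 times as far; let go, the crank springs back to its stop unless the pin holds it.
- keeper (a joint): Keeper plate on the fork: 0 m = shut (its tip covers the pin's head), 0.022 m = fully open; slides along the drive's y axis, shuts toward +y against about 2 N. It passes 2 mm over a fully seated head; a head that stands proud blocks it.
- keeper_tab (a point): Top middle of the keeper's bent-up tab, 88 mm above the bench: a wall 22 mm wide (x), 4 mm thick (y), rising 14 mm above the keeper plate, at the plate's cylinder end. To shut, push its cylinder side toward +y.
- pin_block: Steel block 90 x 42 x 40 mm, fixed on the bench, with two blind holes of 13.4 mm, 16 mm deep, at x -25 and +25 mm, y 0; origin at the centre of its underside, z up. One pin stands in each hole, the long and the short one in either.
- long_pin: The steel pin to fit: shank 12 mm in diameter and 43 mm long with a 4 mm tapered nose (8 mm wide at the end), then a flat head 20 mm in diameter and 8 mm thick. Origin at the nose end on the axis, z toward the head; overall 51 mm. In the block its head reaches about 75 mm above the bench.
- short_pin: A like pin with a 26 mm shank, overall 34 mm: too short for this fork; stays in its hole. Origin at the nose end, z toward the head.
- hex_key: Black hex key 94 x 32 x 6 mm lying on the bench behind the drive; bystander.
- spanner: Small open-ended spanner, 126 mm long, lying on the bench behind the drive; bystander.
- roller: Grey spare roller, 27 mm diameter, 30 mm high, standing on the bench between the drive and the pin block; bystander.

How it is judged:
By the outcome, as a careful person would: the job done as asked, in the order asked, and still so for the second after the job is handed in, with the robot touching nothing.
It also fails if it takes over 72 s, if anything falls off the work surface, if the arm or the gripper's body presses on something with over 40 N, if the wrist force passes 120 N, or if a joint passes its speed limit or range.

### The arm

A 6-joint arm with a two-finger parallel gripper is mounted at the origin on a cart in front of the work surface, level with it; the furniture and walls round the work are solid. World frame = base frame: x ahead of the robot, y to its left, z up, the work surface at z = 0. Lengths are in m, angles in rad, forces in N, time in s.
With the tool pointing down it reaches from about 0.35 to 0.95 m from the base axis. Payload 17.4 kg.
Tool frame: the origin (TCP) lies on the centre line of the jaws, within the pads' length; the fingertips stand 17 mm ahead of it and the grasp point (between the pads) lies 2 mm behind it; z points along the fingers, y is the line along which they close (so a half turn about z gives the same grasp; the last joint's range is limited). The gripper opens to 93 mm and grips with 3 to 60 N. Pads are 15 mm wide; open, the fingers measure 128 mm over their backs; the gripper's body (75 mm by 188 mm) begins 65 mm behind the grasp point.
Start: joints at [-1.181, 0.116, 1.442, -0, 1.584, -0.038], TCP at [0.28, -0.614, 0.236] pointing down, gripper open.
Joint ranges: [-2.83, 2.83], [-0.83, 2.19], [0.07, 2.5], [-1.14, 4.28], [0.01, 3], [-2.97, 2.97]. Speed limits (rad/s): [1.89, 1.89, 2.22, 3.14, 3.14, 3.14].

### API

Orientations are given as [roll, pitch, yaw] about the fixed x, y, z axes, in that order (R = Rz(yaw) Ry(pitch) Rx(roll)).
In Python, from bench import readout, snapshot, get_calibration, robot gives the robot as it stands.
- The arm moves only by the tool jog_arm, never from a script. Its arguments are lists of equal length, an entry for each row: "translation": the shift along the world's x, y, z in units of 0.02 m (1.0 is 0.02 m), a list of three; "yaw": the turn about the world's z in units of 6 degrees (1.0 is 6 degrees). A call has 1 to 20 rows; each row shifts and turns the commanded pose from where the row before left it; what a row does not reach is not made up. A row lasts 1/10 s, in which the tool goes at most 50 mm and 8.59 degrees, less where a joint would pass 70% of its speed; a pose out of reach is approached as far as the arm can. A call with a number of a shift or a turn outside -1 to 1 is refused whole. A call with a gripper value outside its range is refused whole. "jaw" is the finger opening in mm, from 0 to 93, set as the call begins (left out, the last holds). The fingers move at their own pace and stop on an object; "force" is the grip in N (left out, the last holds). Time passes only in rows, so rows that do not move let the fingers close. It gives the time, the measured TCP pose, the force, the opening and the grip force at its end, in the units of the state.
- readout.sense(): the state, without advancing time (a new reading comes with each control period).
- snapshot(name): name is "scene" or "top"; returns (picture, depth): 420x560x3 uint8, red, green, blue; 420x560 float32, m along the optical axis (not along the pixel's ray), 0 where there is no reading.
- get_calibration(name): a dict with "fx", "fy", "cx", "cy" (pixels), "R" (3x3) and "t" (3): a world point X has camera coordinates R X + t. Camera axes: x right, y down, z forward; pixel columns grow to the right and rows downward; lengths in m; the calibration is good to about 2 mm. A picture is of the moment at which its call begins. get_calibration takes no time and is no camera call.
- robot.job_done(): hands the job in; it is judged then, once.
The state is a dict: "t": time; "qpos": joint angles; "qvel": joint speeds; "joint_torque": joint torques, N m; "tcp_pos": TCP position; "orientation": TCP orientation; "force": force on the tool from outside, world axes, zero at the start; "wrist_torque": the same for the moment, N m; "finger_gap": opening from 0.0 (shut) to 1.0 (fully open); "gripper_force": force on a finger pad.
Only numpy, scipy, OpenCV 4.12 (cv2) and the standard library are available. Lean on these libraries where they do the work, as an engineer would, in place of code of your own. Each camera call takes 0.05 s, during which the arm holds its last target. There are 200 camera calls.

## Working session

There is one attempt and no reset: what is moved stays moved. The work goes in short steps, Python scripts to look and compute and a tool call to move; the robot and the scene stay as the last step left them, time stands still between calls to the robot, and variables do not carry over. Pictures are saved under pics/ and viewed, at most 10 in all, crops included, and the job is handed in when it is done.

Besides the shell and the picture viewer there is one more tool, called after "Request:" by a JSON object that holds its "api" and its "payload". jog_arm: Moves the arm, as the interface text tells. Its arguments: {"type":"object","properties":{"translation":{"type":"array","items":{"type":"array","items":{"type":"number"}}},"yaw":{"type":"array","items":{"type":"number"}},"jaw":{"type":"number"},"force":{"type":"number"}},"required":["translation","yaw"]}

```bash
mkdir -p pics
cat > h.py <<'E'
import numpy as np,cv2
from bench import readout,snapshot,get_calibration,robot
def cal(n):
    c=get_calibration(n);return c,np.array(c["R"]),np.array(c["t"])
def w(n,u,v,d):
    c,R,t=cal(n);p=np.array([(u-c["cx"])/c["fx"]*d,(v-c["cy"])/c["fy"]*d,d]);return R.T@(p-t)
def ray(n,u,v):
    c,R,t=cal(n);o=-R.T@t;d=R.T@np.array([(u-c["cx"])/c["fx"],(v-c["cy"])/c["fy"],1.]);return o,d/np.linalg.norm(d)
def atz(n,u,v,z):
    o,d=ray(n,u,v);return o+d*(z-o[2])/d[2]
def tri(n1,p1,n2,p2):
    o1,d1=ray(n1,*p1);o2,d2=ray(n2,*p2)
    s=np.linalg.lstsq(np.c_[d1,-d2],o2-o1,rcond=None)[0];a=o1+s[0]*d1;b=o2+s[1]*d2
    return (a+b)/2,np.linalg.norm(a-b)
def proj(n,X):
    c,R,t=cal(n);p=R@np.array(X)+t;return c["fx"]*p[0]/p[2]+c["cx"],c["fy"]*p[1]/p[2]+c["cy"]
def save(n,name,crop=None,k=1):
    im,d=snapshot(name=n) if 0 else snapshot(n);np.save('pics/'+name+'.npy',d);cv2.imwrite('pics/'+name+'_full.png',im[:,:,::-1])
    if crop: x0,x1,y0,y1=crop;im=im[y0:y1,x0:x1]
    im=cv2.resize(im,None,fx=k,fy=k,interpolation=cv2.INTER_CUBIC);cv2.imwrite('pics/'+name+'.png',im[:,:,::-1]);return d
E
python3 - <<'E'
from h import *
for n in("scene","top"):
    save(n,n+'0');c,R,t=cal(n);print(n,c["fx"],c["cx"],c["cy"],(-R.T@t).round(3),R.round(2).tolist())
print(readout.sense())
E
```

```text
scene 498.23147659350275 271.2426938758625 205.91003253830334 [0.063 0.33  0.657] [[-0.7, -0.72, -0.01], [-0.48, 0.47, -0.74], [0.54, -0.51, -0.67]]
top 402.9738931196071 285.9120710490972 204.23949373949597 [ 0.38  -0.129  0.94 ] [[-0.01, -1.0, -0.03], [-0.99, 0.01, -0.13], [0.13, 0.03, -0.99]]
{'t': 0.1, 'qpos': array([-1.18076829e+00,  1.16402520e-01,  1.44219329e+00, -4.22505155e-05,
        1.58397608e+00, -3.78197490e-02]), 'qvel': array([ 0.00035635, -0.0019285 , -0.00196878,  0.00082567, -0.00047195,
        0.00096918]), 'joint_torque': array([-4.19368826e-04, -7.22892022e+01, -6.23866653e+01,  7.81872799e-02,
        2.28068180e-02, -5.30969317e-05]), 'tcp_pos': array([ 0.27997395, -0.61402081,  0.23500614]), 'orientation': array([-3.14061252e+00,  5.19143185e-06,  4.27847247e-01]), 'force': array([0.62998529, 0.24346181, 0.60754775]), 'wrist_torque': array([ 0.05379865,  0.01363221, -0.00186755]), 'gripper_force': 0.0, 'finger_gap': 0.9966007710774054}
```

View pics/scene0.png

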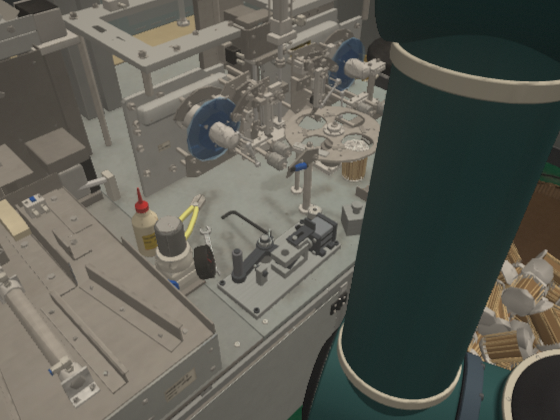

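View pics/top0.png

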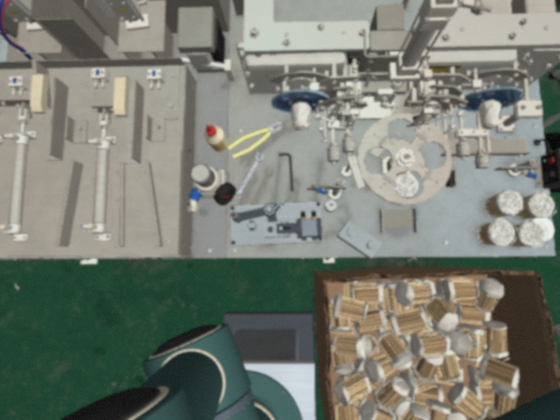

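The scene view shows the drive at about (280,260), with the arm covering part of the pin block at about (355,215). The top view shows the drive at (278,222) and the block at (358,238). Next I'll enlarge both.

Run:
```python
import cv2
a=cv2.imread('pics/top0_full.png')[195:260,225:385];cv2.imwrite('pics/tc.png',cv2.resize(a,None,fx=5,fy=5,interpolation=2))
a=cv2.imread('pics/scene0_full.png')[180:310,205:365];cv2.imwrite('pics/sc.png',cv2.resize(a,None,fx=4.6,fy=4.6,interpolation=2))
```

```text
(no output)
```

View pics/tc.png

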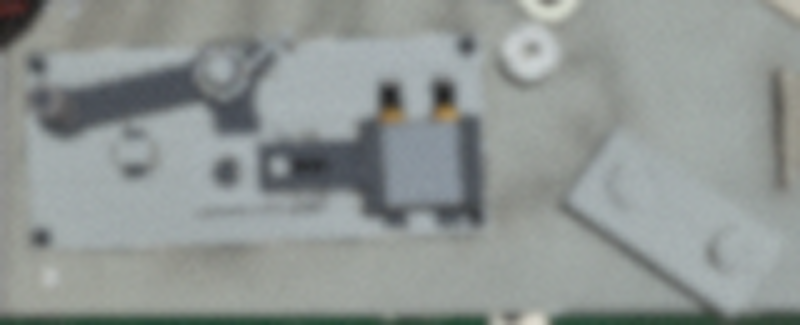

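View pics/sc.png

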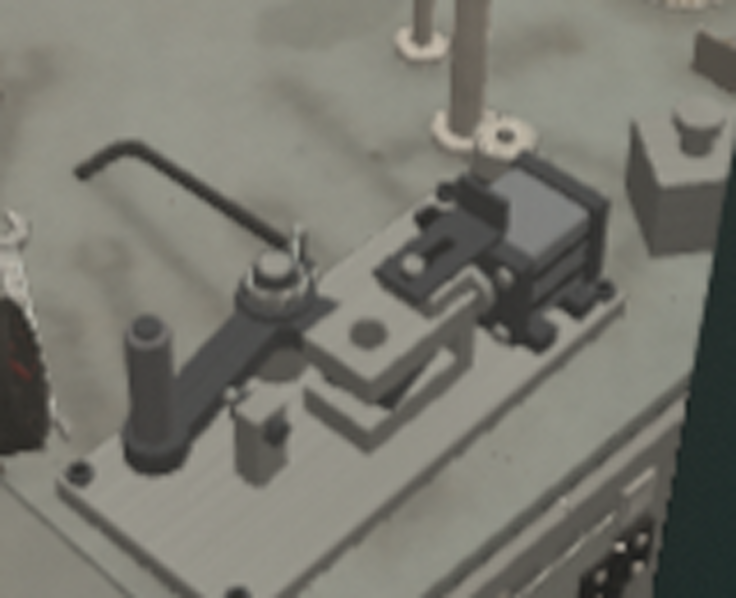

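The top crop shows the fork hole at (270.4,229.4), the post top near (234,216), the tab near (299,228), and the pin heads at (350.4,232) and (370.6,244.4). The scene crop shows the fork hole at (285.2,252.4), the post top at (237.2,251.3), the tab at (310,223.5), and one pin head at (356.7,204.3).

Run:
```python
from h import *
np.set_printoptions(precision=4,suppress=True)
print('fork',tri('top',(270.4,229.4),'scene',(285.2,252.4)))
print('post',tri('top',(234,216),'scene',(237.2,251.3)))
print('tab',tri('top',(299,228),'scene',(310,223.5)))
for p in((350.4,232),(370.6,244.4)): print('pin',tri('top',p,'scene',(356.7,204.3)))
d=np.load('pics/top0.npy')
def med(u,v,r=1):
    q=d[v-r:v+r+1,u-r:u+r+1];q=q[q>0];return w('top',u,v,np.median(q)) if len(q) else None
for n,p in dict(fork=(270,224),fork2=(266,229),post=(234,216),pA=(350,232),pB=(371,244),cyl=(310,228),blk=(360,238),plate=(250,232),keep=(280,228)).items(): print(n,med(*p))
# plate screws / corners z=.012
for n,p in dict(TL=(37,65),BL=(41,237),TR=(466,46),cornBL=(30,247),cornTL=(27,52)).items(): print(n,atz('top',225+p[0]/5,195+p[1]/5,.012))
for n,p in dict(b1=(567,203),b2=(617,133),b3=(780,238)).items(): print(n,atz('top',225+p[0]/5,195+p[1]/5,.04))
# scene corner left of plate (60,490)
for p in((60,490),(622,298),(80,474),(237,594)): print(atz('scene',205+p[0]/4.6,180+p[1]/4.6,.012))
# height map of pins from depth
for (u0,v0) in((350,232),(371,244)):
    print(np.array([[ (lambda q:-1 if q<=0 else round(w('top',u,v,q)[2]*1000))(d[v,u]) for u in range(u0-6,u0+7)] for v in range(v0-5,v0+6)]))
```

```text
fork (array([ 0.4443, -0.0657,  0.0594]), np.float64(8.820333614518895e-05))
post (array([0.4715, 0.0095, 0.0978]), np.float64(0.0026237045449573203))
tab (array([ 0.4462, -0.1276,  0.0808]), np.float64(0.002426629052912001))
pin (array([ 0.4368, -0.2403,  0.0588]), np.float64(0.0008596931251432611))
pin (array([ 0.4289, -0.2712,  0.043 ]), np.float64(0.0464793576327764))
fork [ 0.4562 -0.0648  0.0593]
fork2 [ 0.4453 -0.0559  0.0583]
post [0.4705 0.0086 0.0974]
pA [ 0.4372 -0.2393  0.0578]
pB [ 0.4103 -0.2811  0.0733]
cyl [ 0.4466 -0.1524  0.0588]
blk [ 0.425  -0.2634  0.0388]
plate [ 0.4422 -0.0149  0.0115]
keep [ 0.4458 -0.0876  0.0771]
TL [0.4985 0.0266 0.012 ]
BL [0.4185 0.0238 0.012 ]
TR [ 0.5053 -0.1734  0.012 ]
cornBL [0.4139 0.0288 0.012 ]
cornTL [0.5047 0.0313 0.012 ]
b1 [ 0.4306 -0.2156  0.04  ]
b2 [ 0.4616 -0.2386  0.04  ]
b3 [ 0.4144 -0.309   0.04  ]
[0.4986 0.0352 0.012 ]
[ 0.4187 -0.1796  0.012 ]
[0.4992 0.0254 0.012 ]
[0.4214 0.0209 0.012 ]
[[39 37 39 40 40 39 37 38 41 39 36 41 36]
 [40 39 40 41 39 55 58 57 60 40 40 39 41]
 [39 38 42 41 56 57 58 56 58 55 56 40 42]
 [38 43 38 56 57 58 56 56 57 57 59 41 39]
 [39 41 38 58 57 59 59 55 56 58 62 61 40]
 [37 39 53 57 58 56 57 60 59 58 58 59 42]
 [41 39 48 59 58 61 57 57 55 59 57 58 38]
 [41 39 41 57 59 60 59 60 56 60 57 36 42]
 [40 40 38 52 57 60 55 58 57 59 57 41 42]
 [39 38 42 41 41 58 56 55 57 39 40 36 40]
 [41 40 43 42 38 39 41 39 40 39 40 38 40]]
[[35 39 40 38 39 39 41 41 40 42 39 41 -2]
 [36 39 40 38 40 41 41 40 41 38 41 37 38]
 [38 39 38 38 73 74 75 73 75 36 40 40 40]
 [38 38 42 73 73 72 77 74 72 73 39 43 39]
 [41 40 73 77 78 77 73 73 79 73 72 36 -1]
 [41 32 74 75 74 75 73 71 74 75 74 38 41]
 [40 40 73 75 74 73 74 76 73 -1 75 74 39]
 [39 39 76 73 74 77 73 74 74 76 74 72 40]
 [39 40 69 74 -1 73 74 72 75 75 77 40 39]
 [40 40 41 71 74 73 69 75 73 74 71 38 41]
 [38 42 39 39 67 75 76 73 75 39 42 40 39]]
```

Depth settles it: pin B, the right-hand one nearer the robot, is the long pin. Its head top is at about 74 mm, against 58 mm for the other. The drive's yaw is about 0.035 rad. Now I'll take precise centroids from the depth cloud.

```bash
cat >> h.py <<'E'
def cloud(n,d):
    c,R,t=cal(n);v,u=np.nonzero(d>0);z=d[v,u];P=np.c_[(u-c["cx"])/c["fx"]*z,(v-c["cy"])/c["fy"]*z,z];return (P-t)@R,u,v
def stat(P,lo,hi,zl,zh):
    m=(P[:,0]>lo[0])&(P[:,0]<hi[0])&(P[:,1]>lo[1])&(P[:,1]<hi[1])&(P[:,2]>zl)&(P[:,2]<zh);Q=P[m]
    if len(Q)<3: return len(Q)
    return len(Q),'mid',((np.percentile(Q[:,:2],3,axis=0)+np.percentile(Q[:,:2],97,axis=0))/2).round(4),'mean',Q.mean(0).round(4),'min',Q.min(0).round(4),'max',Q.max(0).round(4)
E
python3 - <<'E'
from h import *
d=np.mean([np.load('pics/top0.npy')]+[snapshot('top')[1] for _ in range(1)],axis=0)
ds=[snapshot('top')[1] for _ in range(9)];d=np.ma.median(np.ma.masked_equal(ds,0),axis=0).filled(0);np.save('pics/topm.npy',d)
P,u,v=cloud('top',d)
print('pinB',stat(P,(.385,-.31),(.435,-.255),.065,.09))
print('pinA',stat(P,(.415,-.265),(.455,-.215),.05,.07))
print('post',stat(P,(.44,-.02),(.5,.04),.088,.12))
print('tab',stat(P,(.42,-.15),(.47,-.10),.082,.1))
print('keeper',stat(P,(.42,-.15),(.47,-.06),.068,.08))
print('fork',stat(P,(.42,-.083),(.475,-.03),.054,.066))
print('pivot',stat(P,(.465,-.11),(.53,-.03),.045,.1))
print('overhead',stat(P,(.33,-.42),(.56,.1),.12,.6))
# hole: points in the fork area below
m=(P[:,0]>.434)&(P[:,0]<.456)&(P[:,1]>-.08)&(P[:,1]<-.055)&(P[:,2]<.052);print('hole',P[m].mean(0),m.sum())
g=cv2.imread('pics/top0_full.png',0)
print(g[222:238,260:284])
# scene depth check for the post and fork
ds=[snapshot('scene')[1] for _ in range(5)];e=np.ma.median(np.ma.masked_equal(ds,0),axis=0).filled(0)
S,_,_=cloud('scene',e)
print('S fork',stat(S,(.42,-.083),(.465,-.03),.054,.066))
print('S post',stat(S,(.44,-.02),(.5,.04),.094,.12));print('S pinA',stat(S,(.415,-.265),(.455,-.215),.054,.07))
E
```

```text
pinB (72, 'mid', array([ 0.4082, -0.2811]), 'mean', array([ 0.4081, -0.2813,  0.074 ]), 'min', array([ 0.3997, -0.2917,  0.067 ]), 'max', array([ 0.4167, -0.2725,  0.0759]))
pinA (68, 'mid', array([ 0.4373, -0.2414]), 'mean', array([ 0.4372, -0.2407,  0.057 ]), 'min', array([ 0.4285, -0.2504,  0.0511]), 'max', array([ 0.4461, -0.2312,  0.0587]))
post (44, 'mid', array([0.4729, 0.0112]), 'mean', array([0.4729, 0.0109, 0.0962]), 'min', array([0.4665, 0.0048, 0.0885]), 'max', array([0.4793, 0.0177, 0.0997]))
tab (21, 'mid', array([ 0.4462, -0.1252]), 'mean', array([ 0.4464, -0.1251,  0.0872]), 'min', array([ 0.4362, -0.1263,  0.0859]), 'max', array([ 0.4574, -0.124 ,  0.0881]))
keeper (231, 'mid', array([ 0.4451, -0.1003]), 'mean', array([ 0.4457, -0.0997,  0.0733]), 'min', array([ 0.4333, -0.122 ,  0.0686]), 'max', array([ 0.4573, -0.0787,  0.0774]))
fork (181, 'mid', array([ 0.4452, -0.0637]), 'mean', array([ 0.4451, -0.0633,  0.0594]), 'min', array([ 0.4297, -0.0823,  0.058 ]), 'max', array([ 0.4607, -0.0471,  0.0611]))
pivot (241, 'mid', array([ 0.4864, -0.0584]), 'mean', array([ 0.
[... 1768 characters left out ...]
4 159 155 156 153 154 155 154 152 153 157 159 156 154
  147 148 150 153 153 146]
 [168 168 166 163 156 153 146 145 146 146 145 143 147 147 154 155 156 153
  153 155 156 155 155 147]]
S fork (346, 'mid', array([ 0.4452, -0.0657]), 'mean', array([ 0.4446, -0.0648,  0.0592]), 'min', array([ 0.4289, -0.0828,  0.0541]), 'max', array([ 0.4627, -0.0488,  0.0614]))
S post (65, 'mid', array([0.4735, 0.0103]), 'mean', array([0.4732, 0.0109, 0.097 ]), 'min', array([0.467 , 0.0029, 0.094 ]), 'max', array([0.4807, 0.0168, 0.1   ]))
S pinA (76, 'mid', array([ 0.4374, -0.2429]), 'mean', array([ 0.4374, -0.2423,  0.0574]), 'min', array([ 0.4289, -0.2521,  0.0545]), 'max', array([ 0.4477, -0.2337,  0.0592]))
```

Request:
{"api": "jog_arm", "payload": {"translation": [[0.38,0.98,0],[0.38,0.98,0],[0.38,0.98,0],[0.38,0.98,0],[0.38,0.98,0],[0.38,0.98,0],[0.38,0.98,0],[0.38,0.98,0],[0.38,0.98,0],[0.38,0.98,0],[0.38,0.98,-0.5],[0.38,0.98,-0.7],[0.38,0.98,-0.7],[0.38,0.98,-0.7],[0.38,0.98,-0.7],[0.38,0.98,-0.7],[0.38,0.98,-0.5],[0,0,0],[0,0,0]], "yaw": [-0.4,-0.4,-0.4,-0.4,-0.4,-0.4,-0.4,-0.4,-0.4,-0.4,0,0,0,0,0,0,0,0,0], "jaw": 45, "force": 25}}

```text
t: 2.75
tcp_pos: [0.4093, -0.281, 0.146]
orientation: [3.141, -0.0, 0.01]
force: [0.9, -0.5, 0.2]
finger_gap: 0.488
gripper_force: 0.0
```

Request:
{"api": "jog_arm", "payload": {"translation": [[-0.04,-0.04,-0.7],[0,0,-0.7],[0,0,-0.7],[0,0,-0.7],[0,0,-0.45],[0,0,0],[0,0,0]], "yaw": [0,0,0,0,0,0,0]}}

```text
t: 3.45
tcp_pos: [0.4085, -0.2819, 0.0807]
orientation: [-3.142, 0.0, 0.009]
force: [-0.3, 0.7, -0.6]
finger_gap: 0.483
gripper_force: 0.0
```

Request:
{"api": "jog_arm", "payload": {"translation": [[0,0,0],[0,0,0],[0,0,0],[0,0,0],[0,0,0],[0,0,0],[0,0,0],[0,0,0]], "yaw": [0,0,0,0,0,0,0,0], "jaw": 15, "force": 25}}

```text
t: 4.25
tcp_pos: [0.4085, -0.2819, 0.0808]
orientation: [3.141, -0.0, 0.009]
force: [-0.1, -0.2, 3.3]
finger_gap: 0.203
gripper_force: 25.0
```

Request:
{"api": "jog_arm", "payload": {"translation": [[0,0,0.3],[0,0,0.6],[0,0,0.9],[0,0,0.9],[0,0,0.9],[0,0,0.9],[0,0,0],[0.16,0.99,0],[0.16,0.99,0],[0.16,0.99,0],[0.16,0.99,0],[0.16,0.99,0],[0.16,0.99,0],[0.16,0.99,0],[0.16,0.99,0],[0.16,0.99,0],[0.16,0.99,0],[0.16,0.99,0],[0,0,0],[0,0,0]], "yaw": [0,0,0,0,0,0,0,0,0,0,0,0,0,0,0,0,0,0,0,0]}}

```text
t: 6.25
tcp_pos: [0.4435, -0.0639, 0.1702]
orientation: [3.142, 0.001, 0.01]
force: [0.5, -0.2, -0.6]
finger_gap: 0.201
gripper_force: 25.0
```

Run:
```python
from h import *
s=readout.sense();print(s['tcp_pos'],s['force'],s['finger_gap'])
save('scene','s1',(225,365,170,290),5)
print(atz('top',269.6,229.0,.06),tri('top',(269.6,229.0),'scene',(285.2,252.4)))
```

```text
[ 0.44345056 -0.06390936  0.17020727] [ 0.51786343 -0.22340473 -0.64570166] 0.20072317528541778
[ 0.44513419 -0.06392764  0.06      ] (array([ 0.44436563, -0.06452384,  0.06038956]), np.float64(0.0018544453488921295))
```

View pics/s1.png

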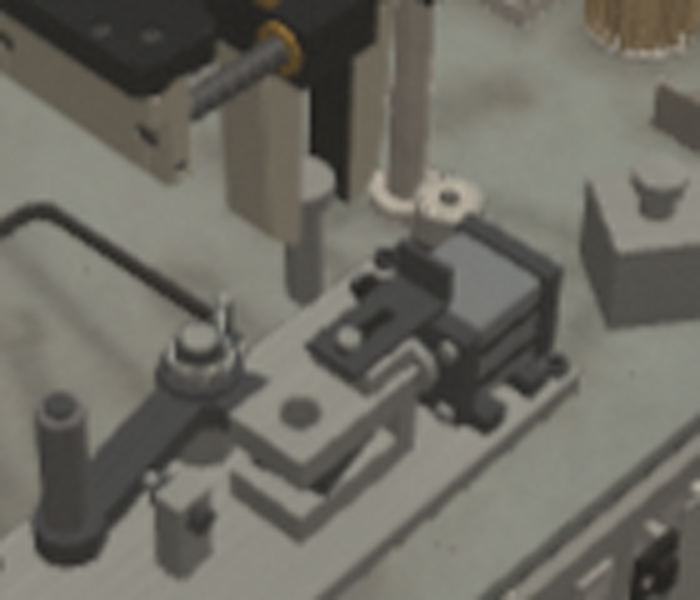

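The picture shows the pin held upright with its nose end at about (285.8,229.5) and the fork hole at (285.0,252.4). I'll compare the two in the scene view.

Run:
```python
from h import *
for p in((285.8,229.5),(286,229)): print(atz('scene',*p,.1135))
print(atz('scene',285.0,252.4,.06),atz('scene',285.2,252.4,.06))
print(proj('scene',(.4435,-.0639,.1135)))
# edges of the shank rows 222..228, and hole
g=cv2.imread('pics/s1_full.png',0)
for r in(222,224,226,228,229,230,231): print(r,g[r,276:298])
for r in range(247,259): print(r,g[r,276:294])
```

```text
[ 0.44268547 -0.0645978   0.1135    ]
[ 0.44323772 -0.06559998  0.1135    ]
[ 0.4440479  -0.06504817  0.06      ] [ 0.4438204  -0.06527879  0.06      ]
(np.float64(285.1078115528197), np.float64(229.45936489458856))
222 [135 135 135 135 136 123  80  75  78  78  79  77  83  98 114 116 117 119
 123 124 123 125]
224 [134 134 134 133 133 123  83  75  78  79  78  78  83 102 125 122 120 116
 116 127 123 119]
226 [134 135 135 134 134 124  85  75  79  78  79  78  83 101 124 118 121 137
 134  85  67  44]
228 [134 135 135 135 135 130 103  76  79  78  78  78  83 107 137 143 144 142
 134  88  38  38]
229 [134 135 135 137 137 134 119  87  77  79  78  79  98 136 145 144 142 144
 142 122  61  51]
230 [133 134 135 136 136 137 133 120  98  82  86 104 131 147 144 143 144 144
 144 133  91  66]
231 [132 132 134 135 135 135 136 135 124 110 126 134 144 143 144 144 144 140
 124 108  84  71]
247 [ 80 105 133 143 143 144 144 145 143 143 143 145 144 141 142 141 141 139]
248 [113 133 143 144 145 145 143 139 138 140 141 143 142 142 142 141 142 143]
249 [136 143 145 145 143 139 129 115 114 114 115 127 136 142 141 141 143 142]
250 [142 144 144 145 140 123  99  89  88  86  88  97 118 141 142 143 142 141]
251 [143 144 142 142 135 106  80  80  81  80  79  81 100 131 143 142 142 143]
252 [142 144 143 143 133  93  79  78  81  81  79  78  89 120 141 141 142 145]
253 [142 142 143 144 134  94  80  80  80  80  78  77  91 126 141 143 143 145]
254 [142 142 144 141 135 112  88  79  77  76  80  88 112 138 142 143 145 143]
255 [142 142 140 139 139 132 120 104  91  90 105 123 134 142 144 144 145 139]
256 [120 133 139 140 141 140 138 133 126 124 132 141 143 143 143 143 139 116]
257 [ 86 105 127 140 140 140 142 141 140 141 141 142 144 142 139 123 109  92]
258 [ 76  81  97 123 142 142 140 140 140 140 142 142 142 138 121  96  87  86]
```

Request:
{"api": "jog_arm", "payload": {"translation": [[0.055,-0.025,-0.5],[0,0,-0.6],[0,0,-0.6],[0,0,-0.5],[0,0,-0.2],[0,0,-0.1],[0,0,0],[0,0,0]], "yaw": [0,0,0,0,0,0,0,0]}}

```text
t: 7.1
tcp_pos: [0.4449, -0.0645, 0.1211]
orientation: [3.141, -0.001, 0.009]
force: [0.1, -0.1, -1.0]
finger_gap: 0.205
gripper_force: 25.0
```

Request:
{"api": "jog_arm", "payload": {"translation": [[0,0,-0.1],[0,0,-0.1],[0,0,-0.1],[0,0,-0.1],[0,0,-0.1],[0,0,0],[0,0,0]], "yaw": [0,0,0,0,0,0,0]}}

```text
t: 7.8
tcp_pos: [0.4447, -0.0644, 0.1105]
orientation: [-3.141, 0.0, 0.009]
force: [0.2, 0.6, -1.2]
finger_gap: 0.205
gripper_force: 25.0
```

Request:
{"api": "jog_arm", "payload": {"translation": [[0,0,-0.1],[0,0,-0.1],[0,0,-0.08],[0,0,-0.05],[0,0,0],[0,0,0]], "yaw": [0,0,0,0,0,0]}}

```text
t: 8.4
tcp_pos: [0.4446, -0.0645, 0.1039]
orientation: [-3.142, 0.0, 0.009]
force: [1.0, 1.8, -1.5]
finger_gap: 0.201
gripper_force: 25.0
```

Request:
{"api": "jog_arm", "payload": {"translation": [[0,0,0],[0,0,0],[0,0,0],[0,0,0],[0,0,0.4],[0,0,0.9],[0,0,0.9],[0,0,0]], "yaw": [0,0,0,0,0,0,0,0], "jaw": 40}}

```text
t: 9.2
tcp_pos: [0.4457, -0.0647, 0.1508]
orientation: [3.141, -0.004, 0.009]
force: [0.4, -0.5, -0.1]
finger_gap: 0.43
gripper_force: 0.0
```

Request:
{"api": "jog_arm", "payload": {"translation": [[-0.1,0.94,0],[-0.1,0.94,0],[-0.1,0.94,0],[-0.05,0.94,0],[0,0,0],[0,0,0],[0,0,0],[0,0,0]], "yaw": [0,0,0,0,0,0,0,0], "jaw": 0}}

```text
t: 10.0
tcp_pos: [0.4377, 0.0101, 0.1479]
orientation: [3.142, 0.0, 0.008]
force: [-0.4, 0.9, 0.0]
finger_gap: 0.008
gripper_force: 0.0
```

Run:
```python
from h import *
s=readout.sense();print(s['tcp_pos'],s['force'],s['finger_gap'])
for n in('scene','top'):
    d=save(n,n[0]+'2',(225,365,170,290),5);P,_,_=cloud(n,d)
    print(n,stat(P,(.42,-.085),(.465,-.04),.08,.105));print(stat(P,(.45,-.01),(.5,.04),.094,.105))
```

```text
[0.43774993 0.01010826 0.1479194 ] [-0.38155043  0.91455287  0.0228111 ] 0.00817389757390032
scene (140, 'mid', array([ 0.4447, -0.0648]), 'mean', array([ 0.4437, -0.0641,  0.0941]), 'min', array([ 0.4354, -0.0749,  0.0812]), 'max', array([ 0.4547, -0.0554,  0.0996]))
(62, 'mid', array([0.4727, 0.0106]), 'mean', array([0.4728, 0.0109, 0.0973]), 'min', array([0.4657, 0.0023, 0.0943]), 'max', array([0.4798, 0.0176, 0.1005]))
top 1
0
```

View pics/s2.png

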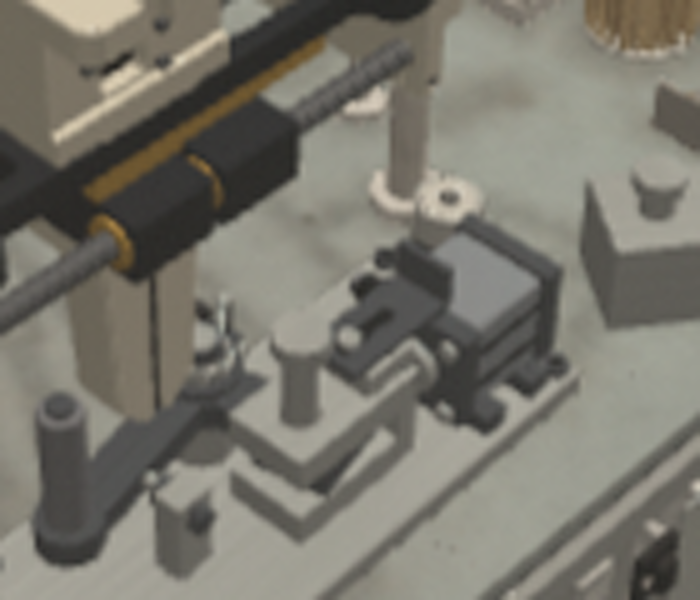

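Request:
{"api": "jog_arm", "payload": {"translation": [[0,0,-0.8],[0,0,-0.8],[0,0,-0.8],[0,0,-0.8],[0,0,0],[0.2,0,0],[0.2,0,0],[0.2,0,0],[0.1,0,0],[0.1,0,0],[0,0,0],[0,0,0]], "yaw": [0,0,0,0,0,0,0,0,0,0,0,0]}}

```text
t: 11.3
tcp_pos: [0.4537, 0.0107, 0.0841]
orientation: [3.142, 0.0, 0.009]
force: [0.1, 0.3, -1.0]
finger_gap: 0.004
gripper_force: 0.0
```

Request:
{"api": "jog_arm", "payload": {"translation": [[0.05,0,0],[0.05,0,0],[0.05,0,0],[0.05,0,0],[0.05,0,0],[0,0,0],[0,0,0]], "yaw": [0,0,0,0,0,0,0]}}

```text
t: 12.0
tcp_pos: [0.4587, 0.0108, 0.084]
orientation: [-3.142, 0.0, 0.009]
force: [-2.2, 1.5, 0.3]
finger_gap: 0.005
gripper_force: 0.8
```

```bash
cat > m.py <<'E'
from h import *
s=readout.sense();print(s['tcp_pos'].round(4),s['force'].round(1))
d=snapshot('scene')[1];P,_,_=cloud('scene',d)
q=stat(P,(.43,-.08),(.46,-.045),.064,.105);print('head',q[4],q[8]);print('post',stat(P,(.45,-.01),(.51,.04),.094,.105)[:5])
E
python3 m.py
```

```text
[0.4587 0.0108 0.084 ] [-2.2  1.5  0.3]
head [ 0.4436 -0.0644  0.0881] [ 0.4562 -0.0562  0.0991]
post (66, 'mid', array([0.4577, 0.0115]), 'mean', array([0.4543, 0.0169, 0.0996]))
```

Request:
{"api": "jog_arm", "payload": {"translation": [[0.05,0,0],[0.05,0,0],[0.05,0,0],[0.05,0,0],[0.05,0,0],[0.05,0,0],[0,0,0]], "yaw": [0,0,0,0,0,0,0]}}

```text
t: 12.75
tcp_pos: [0.4648, 0.0108, 0.084]
orientation: [-3.142, -0.0, 0.009]
force: [-2.3, 2.8, 0.2]
finger_gap: 0.005
gripper_force: 1.2
```

```bash
python3 m.py
```

```text
[0.4648 0.0108 0.084 ] [-2.3  2.8  0.2]
head [ 0.4439 -0.0676  0.0867] [ 0.4553 -0.0604  0.0993]
post (103, 'mid', array([0.4629, 0.012 ]), 'mean', array([0.4584, 0.0152, 0.0996]))
```

Request:
{"api": "jog_arm", "payload": {"translation": [[0.05,0,0],[0.05,0,0],[0.05,0,0],[0,0,0],[0,0,0]], "yaw": [0,0,0,0,0]}}

```text
t: 13.3
tcp_pos: [0.4678, 0.0107, 0.0841]
orientation: [3.142, -0.0, 0.009]
force: [-2.7, 2.5, -0.5]
finger_gap: 0.004
gripper_force: 1.4
```

```bash
python3 m.py
```

```text
[0.4678 0.0107 0.0841] [-2.7  2.5 -0.5]
head [ 0.4438 -0.0676  0.0866] [ 0.4549 -0.0601  0.0979]
post (111, 'mid', array([0.4662, 0.0118]), 'mean', array([0.4613, 0.0153, 0.0994]))
```

Request:
{"api": "jog_arm", "payload": {"translation": [[0.05,0,0],[0.05,0,0],[0,0,0],[0,0,0]], "yaw": [0,0,0,0]}}

```text
t: 13.75
tcp_pos: [0.4698, 0.0107, 0.0841]
orientation: [3.141, -0.0, 0.009]
force: [-1.9, 2.4, -0.9]
finger_gap: 0.002
gripper_force: 1.4
```

```bash
python3 m.py
```

```text
[0.4698 0.0107 0.0841] [-1.9  2.4 -0.9]
head [ 0.4437 -0.0677  0.0868] [ 0.4553 -0.0608  0.0984]
post (103, 'mid', array([0.4676, 0.0116]), 'mean', array([0.4634, 0.0159, 0.0995]))
```

Request:
{"api": "jog_arm", "payload": {"translation": [[0.05,0,0],[0.05,0,0],[0,0,0],[0,0,0]], "yaw": [0,0,0,0]}}

```text
t: 14.2
tcp_pos: [0.4718, 0.0106, 0.0841]
orientation: [3.141, -0.0, 0.009]
force: [-1.7, 0.9, 0.1]
finger_gap: 0.006
gripper_force: 1.0
```

```bash
python3 m.py
```

```text
[0.4718 0.0106 0.0841] [-1.7  0.9  0.1]
head [ 0.4453 -0.0653  0.0741] [ 0.456  -0.0558  0.0774]
post (111, 'mid', array([0.4699, 0.012 ]), 'mean', array([0.4657, 0.0156, 0.0995]))
```

Request:
{"api": "jog_arm", "payload": {"translation": [[-0.1,0,0],[-0.1,0,0],[-0.2,0,0],[-0.3,0,0],[-0.3,0,0],[0,0,0.8],[0,0,0.9],[0,0,0],[-0.12,-0.84,0],[-0.12,-0.84,0],[-0.1,-0.84,0],[0,-0.81,0],[0,0,0],[0,0,0]], "yaw": [0,0,0,0,0,0,0,0,0,0,0,0,0,0]}}

```text
t: 15.65
tcp_pos: [0.4446, -0.0557, 0.1174]
orientation: [-3.141, 0.001, 0.008]
force: [-0.5, 0.2, 0.8]
finger_gap: 0.006
gripper_force: 0.0
```

Run:
```python
from h import *
s=readout.sense();print(s['tcp_pos'].round(4),s['force'].round(1))
d=save('scene','s3',(225,365,170,290),5);P,_,_=cloud('scene',d)
print(stat(P,(.43,-.08),(.46,-.045),.064,.09));print(stat(P,(.46,-.01),(.52,.04),.094,.105))
```

```text
[ 0.4446 -0.0557  0.1174] [-0.5  0.2  0.8]
(118, 'mid', array([ 0.4453, -0.0658]), 'mean', array([ 0.4444, -0.0646,  0.0743]), 'min', array([ 0.4357, -0.0797,  0.0643]), 'max', array([ 0.4561, -0.0559,  0.0778]))
(62, 'mid', array([0.4869, 0.0119]), 'mean', array([0.4868, 0.0125, 0.0972]), 'min', array([0.4802, 0.0047, 0.0943]), 'max', array([0.4939, 0.0196, 0.1008]))
```

View pics/s3.png

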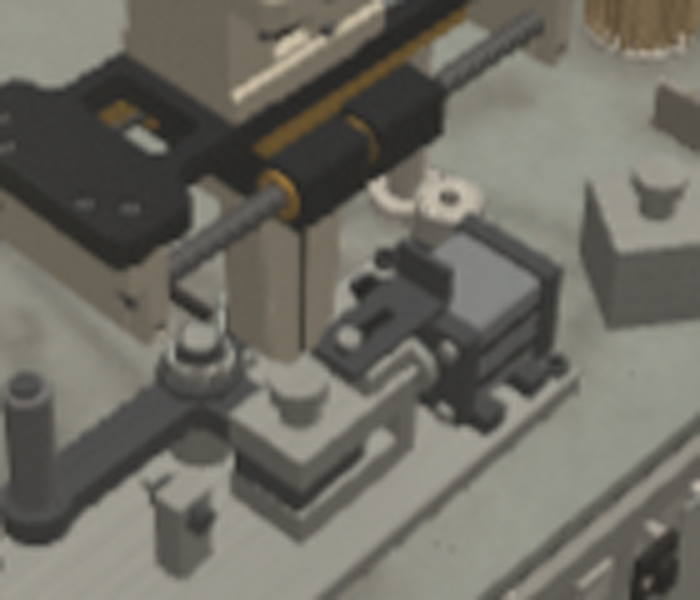

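The pin has dropped through the lug and holds the crank away from its screw, with its head still proud at (300,380) in the crop. Next I'll push it down.

Request:
{"api": "jog_arm", "payload": {"translation": [[0,0,-0.4],[0,0,-0.4],[0,0,-0.2],[0,0,0],[0,0,-0.1],[0,0,-0.1],[0,0,0]], "yaw": [0,0,0,0,0,0,0]}}

```text
t: 16.4
tcp_pos: [0.4449, -0.0559, 0.0939]
orientation: [-3.142, 0.0, 0.009]
force: [0.5, 0.6, 0.6]
finger_gap: 0.005
gripper_force: 0.0
```

Request:
{"api": "jog_arm", "payload": {"translation": [[0,0,-0.05],[0,0,-0.05],[0,0,-0.05],[0,0,-0.05],[0,0,0]], "yaw": [0,0,0,0,0]}}

```text
t: 16.9
tcp_pos: [0.4452, -0.0557, 0.0907]
orientation: [-3.141, -0.001, 0.009]
force: [-1.4, 2.8, 6.3]
finger_gap: 0.006
gripper_force: 3.4
```

Request:
{"api": "jog_arm", "payload": {"translation": [[0,0,-0.05],[0,0,-0.05],[0,0,-0.05],[0,0,0]], "yaw": [0,0,0,0]}}

```text
t: 17.3
tcp_pos: [0.4452, -0.0557, 0.0877]
orientation: [-3.141, -0.001, 0.009]
force: [-2.8, 2.6, 7.7]
finger_gap: 0.006
gripper_force: 3.7
```

Request:
{"api": "jog_arm", "payload": {"translation": [[0,0,-0.05],[0,0,-0.05],[0,0,0]], "yaw": [0,0,0]}}

```text
t: 17.6
tcp_pos: [0.4452, -0.0557, 0.0857]
orientation: [-3.141, -0.001, 0.009]
force: [-1.9, 2.4, 6.4]
finger_gap: 0.003
gripper_force: 3.4
```

Request:
{"api": "jog_arm", "payload": {"translation": [[0,0,-0.05],[0,0,0],[0,0,0]], "yaw": [0,0,0]}}

```text
t: 17.9
tcp_pos: [0.4452, -0.0558, 0.0852]
orientation: [-3.141, -0.001, 0.009]
force: [-4.8, 3.6, 13.9]
finger_gap: 0.006
gripper_force: 6.7
```

Request:
{"api": "jog_arm", "payload": {"translation": [[0,0,-0.05],[0,0,0],[0,0,0]], "yaw": [0,0,0]}}

```text
t: 18.2
tcp_pos: [0.4453, -0.0557, 0.085]
orientation: [-3.141, -0.001, 0.009]
force: [-9.6, 2.8, 22.4]
finger_gap: 0.003
gripper_force: 11.4
```

Request:
{"api": "jog_arm", "payload": {"translation": [[0,0,0.3],[0,0,0.8],[0,0,0.9],[0,0,0],[0,-0.9,0],[0,-0.9,0],[0,-0.9,0],[0,-0.9,0],[0,-0.9,0],[0.05,-0.9,0],[0,0,0],[0,0,-0.7],[0,0,-0.7],[0,0,0],[0,0,0]], "yaw": [0,0,0,0,0,0,0,0,0,0,0,0,0,0,0]}}

```text
t: 19.7
tcp_pos: [0.4457, -0.1633, 0.0943]
orientation: [-3.141, 0.001, 0.01]
force: [0.1, 0.4, 0.1]
finger_gap: 0.006
gripper_force: 0.0
```

Run:
```python
from h import *
s=readout.sense();print(s['tcp_pos'].round(4),s['force'].round(1))
d=save('scene','s4',(225,365,170,290),5);P,_,_=cloud('scene',d)
print(stat(P,(.43,-.0745),(.46,-.05),.063,.09));print(stat(P,(.46,-.01),(.52,.04),.094,.105))
```

```text
[ 0.4457 -0.1633  0.0943] [0.1 0.4 0.1]
(102, 'mid', array([ 0.4457, -0.0652]), 'mean', array([ 0.4453, -0.0648,  0.0675]), 'min', array([ 0.4353, -0.074 ,  0.0632]), 'max', array([ 0.4568, -0.0554,  0.0699]))
(65, 'mid', array([0.4866, 0.0108]), 'mean', array([0.4864, 0.0122, 0.097 ]), 'min', array([0.4792, 0.0037, 0.0941]), 'max', array([0.4948, 0.0189, 0.1013]))
```

View pics/s4.png

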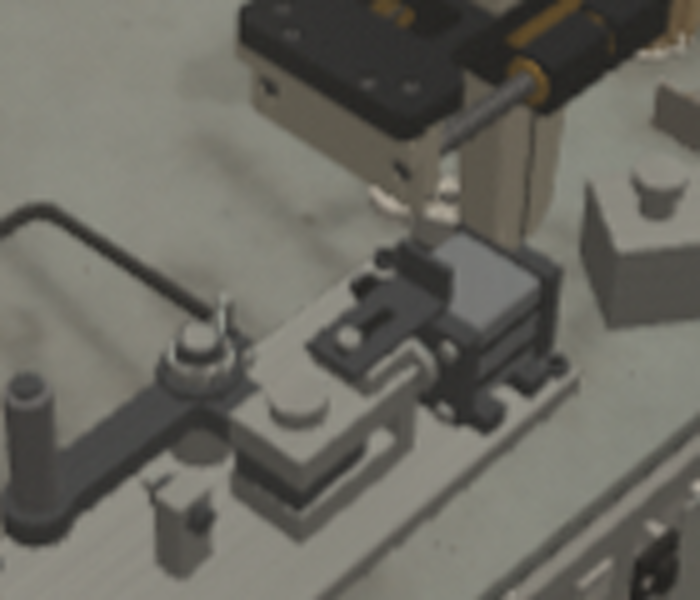

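The head is now flat on the fork, with its top at about 68 mm, and the tool stands behind the tab. Next I'll shut the keeper.

Request:
{"api": "jog_arm", "payload": {"translation": [[0,0.3,0],[0,0.3,0],[0,0.15,0],[0,0.15,0],[0,0.1,0],[0,0.1,0],[0,0.1,0],[0,0,0]], "yaw": [0,0,0,0,0,0,0,0]}}

```text
t: 20.55
tcp_pos: [0.4459, -0.1398, 0.0951]
orientation: [3.142, 0.0, 0.009]
force: [-1.1, -0.5, 0.6]
finger_gap: 0.002
gripper_force: 0.6
```

Request:
{"api": "jog_arm", "payload": {"translation": [[0,0.1,0],[0,0.1,0],[0,0.1,0],[0,0.1,0],[0,0.1,0],[0,0,0]], "yaw": [0,0,0,0,0,0]}}

```text
t: 21.15
tcp_pos: [0.4459, -0.1296, 0.095]
orientation: [-3.141, -0.0, 0.009]
force: [-0.0, -1.0, 0.8]
finger_gap: 0.007
gripper_force: 0.4
```

```bash
cat > k.py <<'E'
from h import *
s=readout.sense();print(s['tcp_pos'].round(4),s['force'].round(1))
d=save('scene','k%d'%(s['t']*100),(225,365,170,290),5);P,_,_=cloud('scene',d)
print(stat(P,(.43,-.12),(.46,-.03),.071,.077))
E
python3 k.py
```

```text
[ 0.4459 -0.1296  0.095 ] [-0.  -1.   0.8]
(305, 'mid', array([ 0.4459, -0.0889]), 'mean', array([ 0.4452, -0.0888,  0.0739]), 'min', array([ 0.4326, -0.1137,  0.071 ]), 'max', array([ 0.4575, -0.0652,  0.0768]))
```

Request:
{"api": "jog_arm", "payload": {"translation": [[0,0.1,0],[0,0.1,0],[0,0,0]], "yaw": [0,0,0]}}

```text
t: 21.5
tcp_pos: [0.4459, -0.1257, 0.095]
orientation: [-3.142, 0.0, 0.009]
force: [-0.2, -1.3, -0.1]
finger_gap: 0.005
gripper_force: 0.6
```

```bash
python3 k.py
```

```text
[ 0.4459 -0.1257  0.095 ] [-0.2 -1.3 -0.1]
(305, 'mid', array([ 0.4459, -0.0853]), 'mean', array([ 0.4454, -0.0851,  0.0739]), 'min', array([ 0.4329, -0.1119,  0.071 ]), 'max', array([ 0.4589, -0.0611,  0.077 ]))
```

Request:
{"api": "jog_arm", "payload": {"translation": [[0,0.05,0],[0,0.05,0],[0,0,0]], "yaw": [0,0,0]}}

```text
t: 21.85
tcp_pos: [0.4459, -0.1245, 0.0951]
orientation: [3.14, 0.0, 0.009]
force: [-0.7, -8.3, -0.1]
finger_gap: 0.006
gripper_force: 4.2
```

Request:
{"api": "jog_arm", "payload": {"translation": [[0,0.05,0],[0,0,0],[0,0,0]], "yaw": [0,0,0]}}

```text
t: 22.15
tcp_pos: [0.4459, -0.1241, 0.0952]
orientation: [3.139, -0.0, 0.009]
force: [-2.5, -14.8, -0.1]
finger_gap: 0.005
gripper_force: 7.1
```

Request:
{"api": "jog_arm", "payload": {"translation": [[0,0.05,0],[0,0,0],[0,0,0]], "yaw": [0,0,0]}}

```text
t: 22.45
tcp_pos: [0.4459, -0.1235, 0.0953]
orientation: [3.138, -0.0, 0.008]
force: [-1.2, -18.2, -1.2]
finger_gap: 0.005
gripper_force: 8.8
```

It's on its stop. I'll back off and inspect.

Request:
{"api": "jog_arm", "payload": {"translation": [[0,-0.1,0],[0,-0.2,0],[0,-0.3,0],[0,-0.4,0],[0,0,0.6],[0,0,0.9],[0,0,0.9],[0,0,0.9],[0,-0.9,0.9],[0,-0.9,0],[0,-0.9,0],[0,-0.9,0],[0,0,0],[0,0,0]], "yaw": [0,0,0,0,0,0,0,0,0,0,0,0,0,0]}}

```text
t: 23.85
tcp_pos: [0.4459, -0.2138, 0.1796]
orientation: [-3.141, -0.0, 0.008]
force: [-0.1, -0.7, 0.3]
finger_gap: 0.005
gripper_force: 0.0
```

```bash
python3 k.py; mv pics/k2[3-9]*[0-9].png pics/end.png
python3 - <<'E'
from h import *
P,_,_=cloud('scene',snapshot('scene')[1]);print('post',stat(P,(.46,-.01),(.52,.04),.094,.105)[:5]);print('head',stat(P,(.43,-.056),(.46,-.045),.063,.09))
P,_,_=cloud('top',snapshot('top')[1]);print('tab',stat(P,(.42,-.15),(.47,-.08),.082,.1))
E
```

```text
[ 0.4459 -0.2138  0.1796] [-0.1 -0.7  0.3]
(304, 'mid', array([ 0.446 , -0.0842]), 'mean', array([ 0.4453, -0.0838,  0.074 ]), 'min', array([ 0.4331, -0.1086,  0.0712]), 'max', array([ 0.4577, -0.0606,  0.0769]))
post (62, 'mid', array([0.4875, 0.0125]), 'mean', array([0.4871, 0.0128, 0.0971]))
head (9, 'mid', array([ 0.4426, -0.0544]), 'mean', array([ 0.4438, -0.0551,  0.0658]), 'min', array([ 0.4359, -0.0558,  0.063 ]), 'max', array([ 0.4486, -0.0522,  0.069 ]))
tab (8, 'mid', array([ 0.4514, -0.1062]), 'mean', array([ 0.452 , -0.1059,  0.0877]), 'min', array([ 0.4468, -0.1073,  0.0855]), 'max', array([ 0.4556, -0.1051,  0.0895]))
```

View pics/end.png

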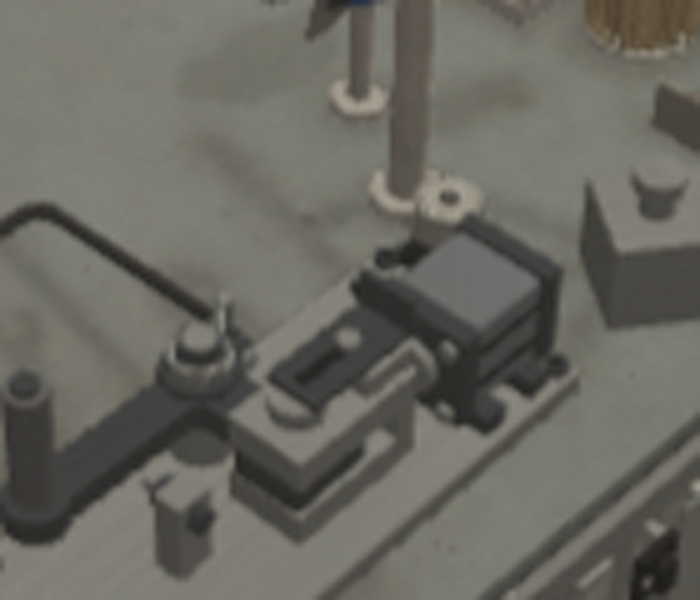

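The keeper tip covers the seated head, and its screw sits at the slot end, at (348,338) in the crop. The crank is held by the pin and the bystanders haven't moved, so I'm handing in.

```bash
python3 -c "
from bench import robot
print(robot.job_done())"
```

```text
the job is handed in; nothing more can be done
None
```

The long pin is fully seated through the fork and the crank's lug, the keeper is shut against its stop over the head, and I handed the job in at about 24 s; its verdict was not shown.

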